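# Complete the row of specimen jars on the bench shelf

### The arm

A 6-joint arm with a two-finger parallel gripper is mounted at the origin on the work surface. World frame = base frame: x ahead of the robot, y to its left, z up, the work surface at z = 0. Lengths are in m, angles in rad, forces in N, time in s.
With the tool pointing down it reaches from about 0.375 to 0.975 m from the base axis. Payload 3.8 kg.
Tool frame: the origin (TCP) lies midway between the tips of the shut fingers; the grasp point (between the pads) lies 19 mm behind it; z points along the fingers, y is the line along which they close (so a half turn about z gives the same grasp; the last joint's range is limited). The gripper opens to 88 mm and grips with 3 to 60 N. Pads are 18 mm wide; open, the fingers measure 123 mm over their backs; the gripper's body (75 mm by 187 mm) begins 45 mm behind the grasp point.
Start: joints at [-1.277, 0.264, 1.604, -0, 1.274, -0.037], TCP at [0.219, -0.638, 0.239] pointing down, gripper open.
Joint ranges: [-2.63, 2.63], [-0.94, 2.18], [0.31, 2.57], [-1.31, 4.45], [0, 2.66], [-2.55, 2.55]. Speed limits (rad/s): [2.57, 2.57, 3.14, 3.14, 3.14, 3.14].

### API

Orientations are given as a rotation vector (axis times angle).
In Python, from cell import manip, optics, close_job, inverse_kinematics gives the robot as it stands (manip), with the cameras (optics), the job as plain functions and the kinematics as plain functions. Calls block until the motion is done:
- manip.move_pose(position, orientation): joint-space move of the TCP to a pose.
- manip.move_linear(position, rate=0.15, rot=None): straight line of the TCP; rot=None keeps the orientation; rate is the mean speed in m/s.
- manip.set_joints(angles): joint-space move.
- manip.set_gripper(opening, force=None): finger opening in m; force is the grip in N (None keeps the last); returns when the fingers have stopped.
- manip.dwell(seconds).
- inverse_kinematics(position, orientation): joint angles nearest the present ones, or None.
- manip.state(): the state.
- optics.capture(name): name is "scene" or "top" or "wrist"; returns a dict with "image" (400x640x3 uint8, blue, green, red), "z_map" (400x640 float32, m along the optical axis (not along the pixel's ray), 0 where there is no reading), "intrinsics" (3x3 intrinsics, pixels), "k1" (the pictures are not rectified: a ray, as slopes to the right and down, at radius r is drawn at 1 + k1 r^2 times it, then the intrinsics apply), "position" and "orientation" of the camera in the world; the wrist camera has in their place "T_tool_cam" (4x4, takes a point from camera to tool coordinates, whose origin is the TCP and whose axes are the flange's). Camera axes: x right, y down, z forward; pixel columns grow to the right and rows downward; lengths in m; the calibration is good to about 2 mm. A picture is of the moment at which its call begins: read the wrist's pose just before it.
A pose or a line that the arm cannot do raises manip.IKError and nothing moves.
- close_job(): hands the job in; it is judged then, once.
The state is a dict: "clock": time; "joint_pos": joint angles; "joint_velocities": joint speeds; "tau": joint torques, N m; "tool_pos": TCP position; "tcp_rot": TCP orientation; "contact_force": force on the tool from outside, world axes, zero at the start; "moment": the same for the moment, N m; "gripper_width": finger opening in m; "grasp_force": force on a finger pad.
Only numpy, scipy, OpenCV 4.12 (cv2) and the standard library are available. Lean on these libraries where they do the work, as an engineer would, in place of code of your own. Each camera call takes 0.05 s, during which the arm holds its last target. There are 200 camera calls.

### The job

Two more specimen jars of the same kind as the one on the low bench shelf stand on the bench among other glassware. Put both on the shelf, one centred on each free cork disc, so that the three matching jars stand upright in one neat row; leave the jar that is already there in its place.

Things in the scene. Friction and masses are not known exactly. Their poses are not given: they have to be found in the camera images.
- jar_a: Loose round straight-sided clear glass jar, 46 mm diameter, 95 mm tall with its plain metal screw lid, paper label band, 0.11 to 0.23 kg. Origin: centre of its underside, z up. On the bench, 30 mm or more clear of others with like lids and labels that stay: two short jars (46 mm diameter, 52 tall), a wide jar (66 diameter, 80 tall), a square bottle (42 wide, 105 tall).
- jar_b: Second loose jar, same as jar_a: round straight-sided clear glass jar, 46 mm diameter, 95 mm tall with its plain metal screw lid, paper label band, 0.11 to 0.23 kg. Origin: centre of its underside, z up. Also on the bench; either jar may go on either free disc.
- jar_c: The jar already on one of the shelf's three discs (any of them), same as jar_a: round straight-sided clear glass jar, 46 mm diameter, 95 mm tall with its plain metal screw lid, paper label band, 0.11 to 0.23 kg. Origin: centre of its underside, z up. Not fixed; it stays there.
- shelf: Fixed low white shelf, board 100 mm deep (x), 300 long (y), top 50 mm above the bench, rear (+x) lip 10 mm high. On it, fixed, 3 cork discs, 60 mm diameter, 3 thick, centres at x = 0, y = -90, 0, +90 mm, so a jar there has its underside at 53 mm. Origin: centre of its foot at bench height, z up; front (-x) to the robot.

How it is judged:
At the end, for the whole second after the job is handed in: All three jars (jar_a, jar_b, jar_c) stand upright (within 0.12 rad) and at rest on the shelf, each on its own cork disc, centred within 15 mm along and across the row, released by the fingers (x of jar_a in the frame of shelf between -0.015 and 0.015 m and (y of jar_a in the frame of shelf between -0.105 and -0.075 m or y of jar_a in the frame of shelf between -0.015 and 0.015 m or y of jar_a in the frame of shelf between 0.075 and 0.105 m) and z of jar_a in the frame of shelf between 0.048 and 0.058 m and angle between each of jar_a, jar_b, jar_c's own z axis and vertical below 0.12 rad and linear speed of each of jar_a, jar_b, jar_c below 0.02 m/s and x of jar_b in the frame of shelf between -0.015 and 0.015 m and (y of jar_b in the frame of shelf between -0.105 and -0.075 m or y of jar_b in the frame of shelf between -0.015 and 0.015 m or y of jar_b in the frame of shelf between 0.075 and 0.105 m) and z of jar_b in the frame of shelf between 0.048 and 0.058 m and x of jar_c in the frame of shelf between -0.015 and 0.015 m and (y of jar_c in the frame of shelf between -0.105 and -0.075 m or y of jar_c in the frame of shelf between -0.015 and 0.015 m or y of jar_c in the frame of shelf between 0.075 and 0.105 m) and z of jar_c in the frame of shelf between 0.048 and 0.058 m and horizontal distance between jar_a and jar_b above 0.05 m and horizontal distance between each of jar_a, jar_b and jar_c above 0.05 m); the robot touches nothing.
It fails at once if the jar already on the shelf is shifted by more than 20 mm (distance of jar_c from where it was at the start of the episode above 0.02 m).
It fails at once if one of the three jars is tipped over (angle between any of jar_a, jar_b, jar_c's own z axis and vertical above 0.8 rad).
It also fails if it takes over 61 s, if anything falls off the work surface, if the arm or the gripper's body presses on something with over 40 N, if the wrist force passes 120 N, or if a joint passes its speed limit or range.

## Working session

There is one attempt and no reset: what is moved stays moved. The work goes in short steps, each a Python script; the robot and the scene stay as the last script left them, time stands still between calls to the robot, and variables do not carry over. Pictures are saved under pics/ and viewed, at most 10 in all, crops included, and the job is handed in when it is done.

```bash
mkdir -p pics; ls; cat > h.py <<'E'
import numpy as np, cv2, pickle
from scipy.spatial.transform import Rotation as R
def cam(c,st=None):
    if 'T_tool_cam' in c:
        T=np.eye(4);T[:3,:3]=R.from_rotvec(st['tcp_rot']).as_matrix();T[:3,3]=st['tool_pos']
        return T@np.array(c['T_tool_cam'])
    o=np.array(c['orientation'],float);T=np.eye(4)
    T[:3,:3]=o if o.shape==(3,3) else R.from_rotvec(o).as_matrix();T[:3,3]=c['position'];return T
def rays(c,uv):
    K=np.array(c['intrinsics']);k=c['k1']
    uv=np.atleast_2d(np.array(uv,float));d=(uv-K[:2,2])/[K[0,0],K[1,1]];p=d.copy()
    for _ in range(20): p=d/(1+k*(p**2).sum(1,keepdims=True))
    return np.c_[p,np.ones(len(p))]
def at_z(c,uv,z,st=None):
    T=cam(c,st);d=rays(c,uv)@T[:3,:3].T;return T[:3,3]+d*((z-T[2,3])/d[:,2])[:,None]
def cloud(c,st=None):
    v,u=np.mgrid[0:400,0:640];T=cam(c,st)
    P=rays(c,np.c_[u.ravel(),v.ravel()])*c['z_map'].reshape(-1,1)
    return (P@T[:3,:3].T+T[:3,3]).reshape(400,640,3)
E
python3 - <<'E'
from h import *
from cell import manip, optics, close_job, inverse_kinematics
s=manip.state();print(s['clock'],s['tool_pos'],s['tcp_rot'])
for n in('scene','top'):
    c=optics.capture(n);pickle.dump(c,open(n+'.pkl','wb'));cv2.imwrite(f'pics/{n}.png',c['image'])
    print(n,c['position'],c['orientation'],c['intrinsics'],c['k1'])
E
```

```text
cell.py
pics
0.0 [ 0.21902592 -0.63775034  0.2374164 ] [-3.09659839e+00 -5.16825167e-01  3.92687410e-04]
scene [1.15703108 0.16161794 0.57474368] [-1.41772306 -1.95568882  1.00377957] [[368.7335677    0.         321.18914846]
 [  0.         368.7335677  199.55370748]
 [  0.           0.           1.        ]] -0.06525158110274097
top [ 0.47052756 -0.08528715  1.09067247] [-2.21284929  2.17727897 -0.028266  ] [[460.75198685   0.         317.18699289]
 [  0.         460.75198685 196.27751875]
 [  0.           0.           1.        ]] -0.08776929062106723
```

View pics/scene.png

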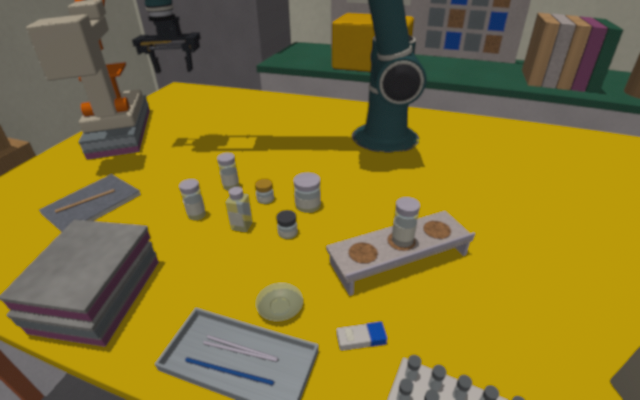

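View pics/top.png

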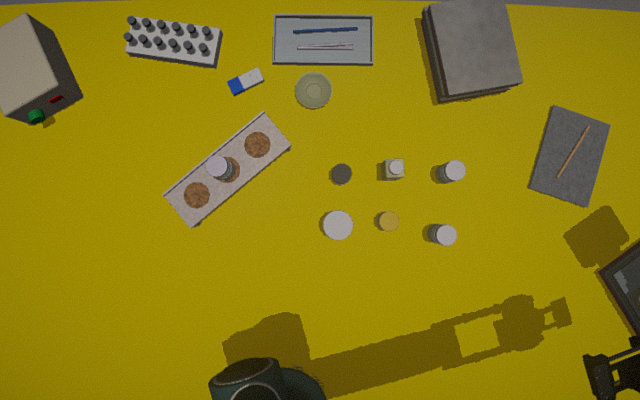

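The scene view shows two tall, white-lidded jars at about (192,198) and (228,170). In the top view their lids are near (455,170) and (445,235). The shelf's middle disc is taken by jar_c at (220,167), and the free discs are near (257,145) and (197,195). I'll enlarge the top view for accurate pixels.

```bash
python3 - <<'E'
from h import *
c=pickle.load(open('top.pkl','rb'));im=c['image']
a=cv2.resize(im[105:235,160:300],None,fx=4,fy=4,interpolation=cv2.INTER_CUBIC)
b=cv2.resize(im[150:255,420:480],None,fx=4,fy=4,interpolation=cv2.INTER_CUBIC)
o=np.zeros((520,800,3),np.uint8);o[:,:560]=a;o[:420,560:]=b;cv2.imwrite('pics/crop.png',o)
P=cloud(c)
for n,uv,z in[('lid1',(455,170),.095),('lid2',(445,235),.095),('d1',(257,145),.053),('d2',(197,195),.053),('lidc',(219,166),.148)]:
    print(n,P[uv[1],uv[0]],at_z(c,uv,z))
# shelf/disc depth and disc colour blobs
hsv=cv2.cvtColor(im,cv2.COLOR_BGR2HSV)
print(hsv[145,257],hsv[195,197],hsv[180,190],hsv[170,455],hsv[235,446])
for n,(lo,hi),(x0,x1,y0,y1) in[('lid1',(.085,.105),(425,480,150,190)),('lid2',(.085,.105),(420,470,215,255)),('lidc',(.138,.158),(195,245,145,190))]:
    S=P[y0:y1,x0:x1].reshape(-1,3);S=S[(S[:,2]>lo)&(S[:,2]<hi)];print(n,len(S),S.mean(0),(S.min(0)+S.max(0))/2,np.ptp(S,0))
E
```

```text
lid1 [ 0.57188952 -0.37217626  0.0901165 ] [[ 0.57139479 -0.37077602  0.095     ]]
lid2 [ 0.47052756 -0.08528715  1.09067247] [[ 0.42992177 -0.34964618  0.095     ]]
d1 [0.62599458 0.06816173 0.04957194] [[0.62548267 0.06765646 0.053     ]]
d2 [0.5095756  0.20266792 0.05220814] [[0.50954582 0.20244835 0.053     ]]
lidc [0.56713891 0.13263224 0.14374804] [[0.56670509 0.13165372 0.148     ]]
[ 14 122 125] [ 15 152 109] [  8  25 150] [170  14 162] [ 17  11 164]
lid1 349 [ 0.57131923 -0.36983381  0.09379235] [ 0.57166556 -0.371107    0.09269418] [0.0445384  0.04517963 0.0148161 ]
lid2 332 [ 0.43088119 -0.35160658  0.09381888] [ 0.43091668 -0.35180893  0.09278527] [0.04139752 0.04502682 0.01253333]
lidc 402 [0.56747168 0.13722565 0.14748982] [0.56784547 0.13805414 0.1453935 ] [0.04415239 0.04640638 0.01426682]
```

View pics/crop.png

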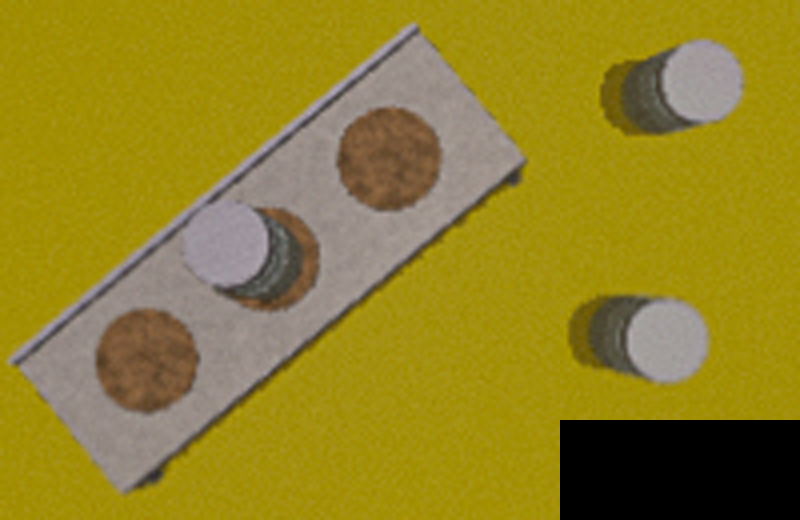

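The enlarged crop gives these centres in full-image pixels: jar lids (455.4,169.9) and (446.4,234.6), free discs (257.1,144.1) and (196.4,194.6), and jar_c's lid (216.4,165.9). I'll check the geometry, then do the first pick.

```bash
cat > g.py <<'E'
from h import *
from cell import manip, optics, close_job, inverse_kinematics
c=pickle.load(open('top.pkl','rb'))
J1=at_z(c,(455.4,169.9),.095)[0,:2];J2=at_z(c,(446.4,234.6),.095)[0,:2];JC=at_z(c,(216.4,165.9),.148)[0,:2]
D1=at_z(c,(257.1,144.1),.053)[0,:2];D2=at_z(c,(196.4,194.6),.053)[0,:2]
def down(yaw):  # yaw of closing axis
    y=np.array([np.cos(yaw),np.sin(yaw),0]);z=np.array([0,0,-1.]);return R.from_matrix(np.c_[np.cross(y,z),y,z]).as_rotvec()
def best(p,yaw):  # half-turn with least last-joint angle
    return min((down(yaw+k) for k in(0,np.pi) if inverse_kinematics(p,down(yaw+k)) is not None),key=lambda r:abs(inverse_kinematics(p,r)[5]))
d=D2-D1;YS=np.arctan2(d[1],d[0])-np.pi/2
G=.054;UP=.28
def st(m):
    s=manip.state();print(m,round(s['clock'],2),s['tool_pos'].round(4) if hasattr(s['tool_pos'],'round') else s['tool_pos'],'w',round(s['gripper_width'],4),'g',round(s['grasp_force'],1),'F',np.round(s['contact_force'],1))
def pick(xy,yaw):
    p=[*xy,.17];manip.move_pose(p,best(p,yaw));st('above')
    manip.move_linear([*xy,G],rate=.15);manip.set_gripper(.03,25);st('grip')
    manip.move_linear([*xy,UP],rate=.2);st('lifted')
def place(xy):
    p=[*xy,UP];manip.move_pose(p,best(p,YS));st('over')
    manip.move_linear([*xy,.053+G+.02],rate=.2);manip.move_linear([*xy,.053+G+.001],rate=.04);st('down')
E
python3 - <<'E'
from g import *
print(J1,J2,JC,D1,D2,(D1+D2)/2,np.linalg.norm(d),np.degrees(YS))
for p,y in((J1,0),(J2,0),(D1,YS),(D2,YS)):
    q=[*p,UP];print(np.round(inverse_kinematics(q,best(q,y)),2))
assert abs(np.linalg.norm(d)-.18)<.006
manip.set_gripper(.088)
pick(J1,0)
cc=optics.capture('scene');cv2.imwrite('pics/g1.png',cc['image'][0:300,100:500])
E
```

```text
[ 0.57162947 -0.37165737] [ 0.43082568 -0.35269935] [0.56684444 0.13709733] [0.62754662 0.06747785] [0.51043487 0.20386007] [0.56899075 0.13566896] 0.1797644845377331 40.652768770529214
[-0.61  0.26  1.54 -0.    1.35 -0.61]
[-0.73  0.02  1.81 -0.    1.32 -0.73]
[ 0.07  0.16  1.65 -0.    1.33 -0.64]
[ 0.33  0.    1.82 -0.    1.32 -0.37]
above 1.96 [ 0.5711 -0.3728  0.1704] w 0.0879 g 0.0 F [-0.   0.9 -1. ]
grip 3.6 [ 0.5716 -0.3716  0.0541] w 0.0453 g 25.0 F [-1.2 -0.1  1.5]
lifted 4.88 [ 0.5709 -0.3711  0.2779] w 0.0455 g 25.0 F [ 0.8 -0.1 -3.1]
```

The numbers are consistent: the disc spacing is 179.8 mm, jar_c sits at their midpoint, and the grip width is 45.5 mm. Next I place this jar.

```bash
python3 - <<'E'
from g import *
place(D2)
manip.set_gripper(.088);st('released')
manip.move_linear([*D2,UP],rate=.2);st('up')
s=manip.state();w=optics.capture('top');P=cloud(w)
cv2.imwrite('pics/p1.png',cv2.resize(w['image'][90:290,120:480],None,fx=2,fy=2))
E
```

```text
over 7.02 [0.5109 0.2031 0.28  ] w 0.0451 g 25.0 F [ 0.5 -0.1 -1.8]
down 8.56 [0.5103 0.2038 0.1078] w 0.0453 g 25.0 F [ 0.5  0.1 -2.1]
released 9.32 [0.5104 0.2039 0.108 ] w 0.0879 g 0.0 F [-0.3 -0.8  0.1]
up 10.33 [0.5096 0.2036 0.2785] w 0.0879 g 0.0 F [-0.4  0.  -0.5]
```

View pics/p1.png

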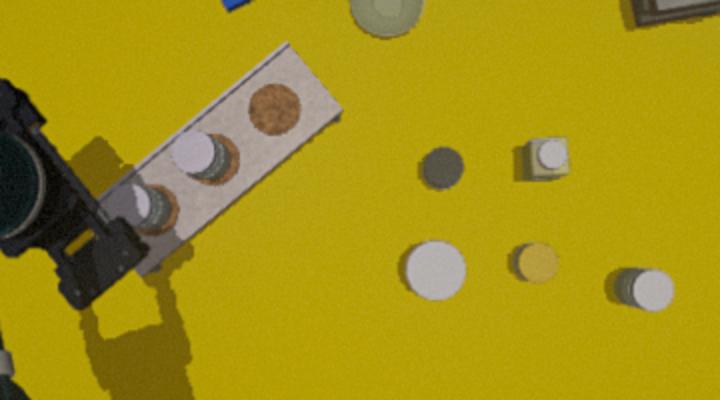

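The first jar stands on the lower-left disc at crop (150,210). jar_c hasn't moved, and the upper-right disc at (274,109) is still free. On to the second jar.

```bash
python3 - <<'E'
from g import *
p=[*J2,UP];manip.move_pose(p,best(p,0));pick(J2,0)
assert .043<manip.state()['gripper_width']<.048
place(D1);manip.set_gripper(.088);st('released')
manip.move_linear([*D1,UP],rate=.2)
manip.move_pose([.45,-.3,.3],best([.45,-.3,.3],0));st('clear')
w=optics.capture('top');P=cloud(w);cv2.imwrite('pics/p2.png',cv2.resize(w['image'][100:240,150:310],None,fx=4,fy=4))
S=P[90:250,150:320].reshape(-1,3);S=S[(S[:,2]>.135)&(S[:,2]<.16)]
for t in(D1,D2,JC):
    q=S[np.linalg.norm(S[:,:2]-t,axis=1)<.04];m=(q.min(0)+q.max(0))/2
    e=m[:2]-t;print(len(q),m,'err mm',1e3*e,np.ptp(q,0))
E
```

```text
above 12.93 [ 0.4313 -0.3522  0.1702] w 0.0879 g 0.0 F [0.7 0.1 0.3]
grip 14.57 [ 0.4307 -0.3527  0.054 ] w 0.0452 g 25.0 F [-1.7  0.9  0.6]
lifted 15.85 [ 0.4301 -0.3521  0.2782] w 0.0453 g 25.0 F [-0.4 -0.1 -3.2]
over 17.55 [0.6275 0.0663 0.2799] w 0.0452 g 25.0 F [-0.3 -0.2 -2. ]
down 19.09 [0.6274 0.0675 0.1077] w 0.0459 g 25.0 F [ 1.4 -0.4 -2.2]
released 19.86 [0.6275 0.0675 0.108 ] w 0.0883 g 0.0 F [ 0.6 -0.4  0.4]
clear 22.38 [ 0.4505 -0.2993  0.2998] w 0.0879 g 0.0 F [ 0.3  0.4 -0. ]
406 [0.62853891 0.06711236 0.14363532] err mm [ 0.99228365 -0.36549093] [0.04556296 0.04552327 0.01725662]
392 [0.51081616 0.20372579 0.1433992 ] err mm [ 0.38129135 -0.13427203] [0.04382219 0.04392101 0.01653079]
403 [0.56772672 0.13850039 0.14473969] err mm [0.88227416 1.40305487] [0.04419949 0.0468927  0.01899778]
```

View pics/p2.png

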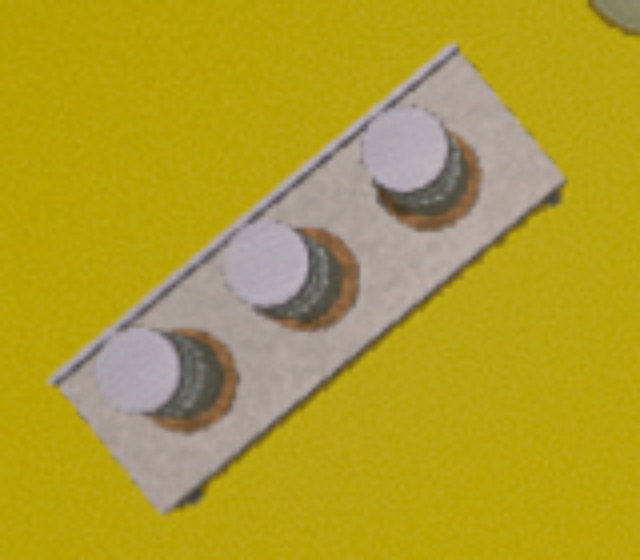

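The final view shows all three jars upright on their discs, with lids at crop (405,150), (266,265) and (138,370). Each is within 2 mm of its target, and the arm is clear.

```bash
python3 -c "
from cell import manip, optics, close_job, inverse_kinematics
print(close_job())"
```

```text
the job is handed in; nothing more can be done
None
```

The job is handed in: both jars stand upright on the free discs, within about 1 mm of centre by the last camera check, jar_c was left in place, and the arm was clear at about 22 s of the 61 s allowed; the judge's result was not shown.

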